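Set a costume shoulder plate under the punch and hold its crest over the seat

TASK

Slide the board with the costume shoulder plate along the table, by its wooden block, until the small ring marked on the plate lies right under the tip of the press's punch, and leave it there. Then pick up the metal crest, carry it over the top of the thread rack and stop with it hovering upright about a centimetre above the shallow rimmed seat on the plate, centred on the seat and lined up with its length: the seat is wet with glue, so the crest must never touch the board. Finish still holding the crest there (do not put it down or let go), and leave the press, the rack and the spool, tin and shears undisturbed.

Things in the scene. Friction and masses are not known exactly. Their poses are not given: they have to be found in the camera images.
- board: Loose plywood board 120 x 300 mm, 10 mm thick (0.6 kg or so), lying flat on the table, with a bare-metal plate 100 x 280 x 6 mm fixed on top (plate surface 16 mm above the table). Origin: centre of its underside. Its y axis runs along its length: the marked ring is at the +y end, the wooden block in the middle, the rimmed seat at the -y end. It slides on the table with ordinary friction, a few newtons.
- block (a point): Centre of the upright wooden block fixed in the middle of the board, the place to grip for sliding: 24 mm along the board's x, 40 mm along its y, rising from the plate (16 mm above the table) to 68 mm above the table; this point is 42 mm above the table. Axes as the board's.
- mark (a point): Centre of the small dark ring (15 mm outside diameter, dot in the middle) printed on the plate, on the board's centre line 120 mm from the block towards the board's +y end, 16 mm above the table.
- seat (a point): Centre of the rimmed seat on the plate, 95 mm from the block towards the board's -y end, at the level of the rim's top (20 mm above the table). The rim is 4 mm high and 4 mm thick; inside it is 34 mm (board's x) by 86 mm (board's y). Axes as the board's: the seat's length is y.
- crest: The loose metal crest as a solid: see crest_mid. Origin: centre of its underside, axes as at crest_mid.
- crest_mid (a point): Centre, half-way up, of the loose metal crest (0.14 kg or so) standing on its foot on the table: 31 mm above its underside. Foot 28 x 80 x 6 mm; on it an upright fin 12 mm thick, 70 mm long, from 6 to 48 mm above the underside, to be gripped across its thickness; five small spikes on top reach 62 mm. Its x axis is across the fin, its y axis along the fin, z up. Either way round fits the seat.
- press: Fixed grey bench hand press. Origin: on the table below the punch tip. Column 60 mm wide, 340 high, 118 to 193 mm from the punch on its +y side (foot 130 wide, 110 to 270 mm); head 54 wide at 260 to 320 mm height, reaching 30 mm past the punch to -y. Ram above the punch (32 mm diameter from 160 mm up) and a lever on the +x side reach 430 mm. Throat open to -y and both x sides.
- punch_tip (a point): Tip of the fixed pointed punch (12 mm diameter, tapering), 30 mm above the table, so 14 mm above the plate when it lies under it. It does not move.
- rack: Fixed wooden thread rack standing between the crest and the board: 300 mm along its x, 56 mm along its y, five reels on pegs in a row; highest point 102 mm above the table. Origin: centre of its underside.
- spool: Bystander: loose cone of thread, 60 mm diameter at the foot, 100 mm high. Origin: centre of its underside.
- tin: Bystander: loose round steel pin tin, 70 mm diameter, 30 mm high. Origin: centre of its underside.
- shears: Bystander: loose shears lying on the table, about 200 mm long along its y, 12 mm high. Origin: near the pivot, at table level.
There are look-alikes about, which are no part of the job. What is shaped like the crest but black or yellow is not meant.

How it is judged:
By the outcome, as a careful person would: the job done as asked, in the order asked, and still so for the second after the job is handed in, while the arm keeps its last pose, push and grip.
It also fails if it takes over 61 s, if anything falls off the work surface, if the arm or the gripper's body presses on something with over 40 N, if the wrist force passes 120 N, or if a joint passes its speed limit or range.

ROBOT

A 6-joint arm with a two-finger parallel gripper is mounted at the origin on the work surface. World frame = base frame: x ahead of the robot, y to its left, z up, the work surface at z = 0. Lengths are in m, angles in degrees, forces in N, time in s.
With the tool pointing down it reaches from about 0.325 to 1 m from the base axis. Payload 5.1 kg.
Tool frame: the origin (TCP) lies midway between the tips of the shut fingers; the grasp point (between the pads) lies behind it (arm.pinch_z is the z of the grasp point in the tool frame, in m); z points along the fingers, y is the direction in which the jaws open and shut (so a half turn about z gives the same grasp; the last joint's range is limited). The gripper opens to 85 mm and grips with 20 to 120 N. Pads are 22 mm wide; open, the fingers measure 114 mm over their backs; the gripper's body (76 mm by 85 mm) begins 54 mm behind the grasp point. The pads swing forward as they close: fully open they stand 13 mm farther back than shut.
Start: joints at [-69.248, 7.093, 94.555, -0, 78.352, -4.733], TCP at [0.28, -0.587, 0.231] pointing down, gripper open.
Joint ranges: [-149.61, 149.61], [-58.7, 133.49], [1.44, 155.28], [-77.14, 257.14], [18.33, 153.61], [-166.67, 166.67]. Speed limits (degrees/s): [147.25, 147.25, 180, 180, 180, 180].

INTERFACE

Orientations are given as [roll, pitch, yaw] about the fixed x, y, z axes, in that order (R = Rz(yaw) Ry(pitch) Rx(roll)).
In Python, from station import get_obs, get_image, ticket, models, arm gives the robot as it stands. The module is installed in compiled form; this text tells all that it offers.
- The arm moves only by the shell command python3 -m pendant 'ROWS' [FORCE]. ROWS is JSON, a list of rows, each a list of 3 entries, a list of its own where there are three numbers: the shift along the tool's x, y, z in mm, then the turn, a rotation vector about the tool's x, y, z in degrees, then the closure, from 0 (fully open) to 1 (shut). In form: [[[tx, ty, tz], [ax, ay, az], jaw], ...]. A call has 1 to 20 rows; each row is the pose to reach, as a shift and turn from the pose commanded when the call began, along the tool's axes at that moment; what a row does not reach only later rows make up. A row lasts 1/8 s, in which the tool goes at most 62.5 mm and 10.7 degrees, less where a joint would pass 70% of its speed; a pose out of reach is approached as far as the arm can. A call with a gripper value outside its range is refused whole. The fingers move at their own pace and stop on an object; FORCE is the grip in N (left out, the last holds). Time passes only in rows, so rows that repeat a pose let the fingers close. It gives the time, the measured TCP pose, the force and the opening at its end, in the units of the state.
- get_obs(): the state, without advancing time (a new reading comes with each control period).
- get_image(name): name is "scene" or "top" or "wrist"; returns a dict with "img" (400x640x3 uint8, blue, green, red), "K" (3x3 intrinsics, pixels), "R" (3x3) and "t" (3): a world point X has camera coordinates R X + t; the wrist camera has in their place "hand_eye" (4x4, takes a point from camera to tool coordinates, whose origin is the TCP and whose axes are the flange's). Camera axes: x right, y down, z forward; pixel columns grow to the right and rows downward; lengths in m; the calibration is good to about 2 mm. The wrist camera is an equidistant fisheye: a pixel r from the principal point sees the ray r / f radians off the axis. A picture is of the moment at which its call begins: read the wrist's pose just before it. There is no depth.
- ticket.sign_off(): hands the job in, once; it reports no verdict.
Trained networks look in a picture, given as the dict that the camera call returned (one of the last four; its "shot" number tells which), for a name from the list of things; names that differ only in an ending like _2 or _b are one class to them, and where a whole thing is asked for, a point or a joint stands for the part that bears it (a point fixed in the world has none). Each returns a list of dicts, best first, with "conf" (0 to 1); they miss things now and then, are a little off and sometimes report something else, mostly with a low value. They report only what shows in the picture. A call takes as long as a camera call. They do not tell look-alikes from the thing itself.
- models.search_frame(picture, name): "at" ([x, y, z] in m, in world coordinates, good to about 4 mm: the middle of the surface that is visible of it).
The state is a dict: "clock": time; "joint_positions": joint angles; "dq": joint speeds; "joint_efforts": joint torques, N m; "tcp_pos": TCP position; "eef_rot": TCP orientation; "ft_force": force on the tool from outside, world axes, zero at the start; "ft_torque": the same for the moment, N m; "finger_gap": finger opening in m.
Only numpy, scipy, OpenCV 4.12 (cv2) and the standard library are available. Lean on these libraries where they do the work, as an engineer would, in place of code of your own. Each camera call takes 0.05 s, during which the arm holds its last target.

## Working session

There is one attempt and no reset: what is moved stays moved. The work goes in short steps, Python scripts to look and compute and a shell command to move; the robot and the scene stay as the last step left them, time stands still between calls to the robot, and variables do not carry over. Pictures are saved under pics/ and viewed, and the job is handed in when it is done.

```bash
mkdir -p pics; python3 - <<'E'
from station import get_obs,get_image,models,arm
import cv2
print(get_obs()); print(arm.pinch_z)
for n in ["scene","top"]:
    p=get_image(n); cv2.imwrite(f"pics/{n}0.png",p["img"]); print(n,p["K"],p["R"],p["t"])
    for k in ["board","block","mark","seat","crest","crest_mid","press","punch_tip","rack","spool","tin","shears"]:
        try: print(k,[(r["at"],r["conf"]) for r in models.search_frame(p,k)][:4])
        except Exception as e: print(k,e)
print(get_obs()["clock"])
E
```

```text
{'clock': 0.0, 'joint_positions': array([-6.92477907e+01,  7.13345524e+00,  9.46345190e+01, -1.29629871e-03,
        7.83533868e+01, -4.73156181e+00]), 'dq': array([-0.04313384, -0.05234204, -0.02692873, -0.02650456, -0.02579391,
       -0.01576549]), 'joint_efforts': array([ 1.24497379e-03, -4.23605561e+01, -3.65456808e+01, -3.43991451e-05,
        6.69871923e-03,  3.76854814e-06]), 'tcp_pos': array([ 0.27942385, -0.58618539,  0.23004899]), 'eef_rot': array([-1.79878948e+02, -8.74603809e-03,  2.54840249e+01]), 'ft_force': array([0.11114532, 0.19666713, 0.28960782]), 'ft_torque': array([-0.0015236 , -0.08371928, -0.04999831]), 'finger_gap': 0.08530225388558295}
-0.0187
scene [[416.81742033   0.         317.90535843]
 [  0.         416.81742033 194.14141834]
 [  0.           0.           1.        ]] [[-0.1080633   0.99409959  0.00939883]
 [ 0.720448    0.08482372 -0.68830198]
 [-0.68503795 -0.06760881 -0.72536339]] [ 0.09974301 -0.36226702  1.48564065]
board [([0.4719, 0.126, 0.0134], 0.76), ([0.4795, -0.3136, 0.0243], 0.39)]
block [([0.4716, 0.1273, 0.0168], 0.66)]
mark [([0.4708, 0
[... 974 characters left out ...]
lock [([0.4543, 0.1256, 0.0124], 0.66)]
mark [([0.4573, 0.1233, 0.0135], 0.78)]
seat [([0.4559, 0.124, 0.0172], 0.67)]
crest [([0.3604, -0.2726, 0.0239], 0.84), ([0.3396, -0.4169, 0.0243], 0.81), ([0.487, -0.4368, 0.0236], 0.71), ([0.4717, -0.3168, 0.0095], 0.68)]
crest_mid [([0.3445, -0.4129, 0.0292], 0.94), ([0.4863, -0.4368, 0.0205], 0.79), ([0.4704, -0.3156, 0.0074], 0.61), ([0.3605, -0.2708, 0.0244], 0.55)]
press [([0.52, 0.4566, 0.3194], 0.9)]
punch_tip [([0.5152, 0.4581, 0.3194], 0.79), ([0.7292, -0.025, 0.0301], 0.66)]
rack [([0.4939, -0.123, 0.0858], 0.66)]
spool [([0.6459, -0.3371, 0.0478], 0.86)]
tin [([0.7273, -0.0259, 0.0297], 0.73)]
shears [([0.7472, 0.1577, 0.0097], 0.78)]
1.3
```

View pics/scene0.png

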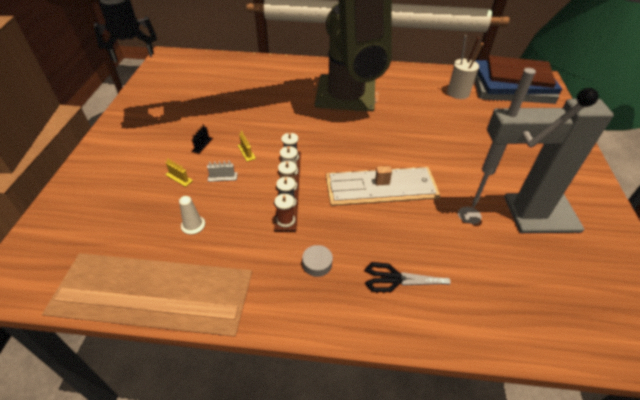

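View pics/top0.png

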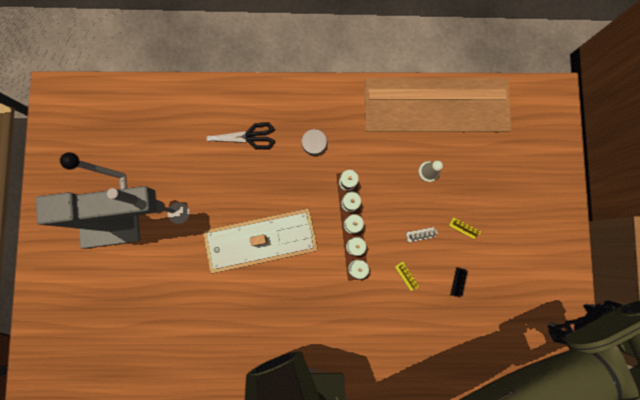

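```bash
python3 - <<'E'
import cv2
a=cv2.imread("pics/scene0.png");b=cv2.imread("pics/top0.png")
c=cv2.resize(a[70:240,420:600],None,fx=4,fy=3.5,interpolation=cv2.INTER_CUBIC)[:600]
cv2.imwrite("pics/z1.png",c)
cv2.imwrite("pics/z2.png",cv2.resize(b[150:290,20:220],None,fx=4,fy=4,interpolation=cv2.INTER_CUBIC))
cv2.imwrite("pics/z3.png",cv2.resize(b[195:285,195:325],None,fx=6,fy=6,interpolation=cv2.INTER_CUBIC))
cv2.imwrite("pics/z4.png",cv2.resize(b[150:300,330:490],None,fx=4,fy=4,interpolation=cv2.INTER_CUBIC)[:600])
E
```

```text
(no output)
```

View pics/z1.png

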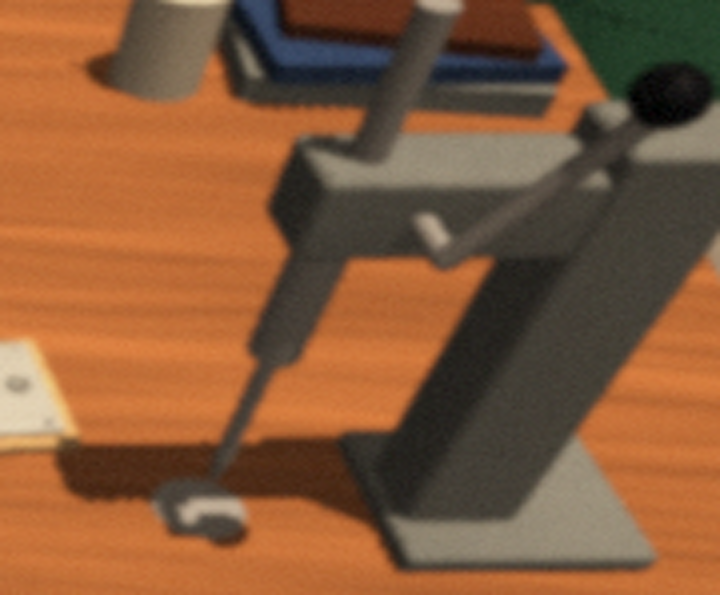

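View pics/z2.png

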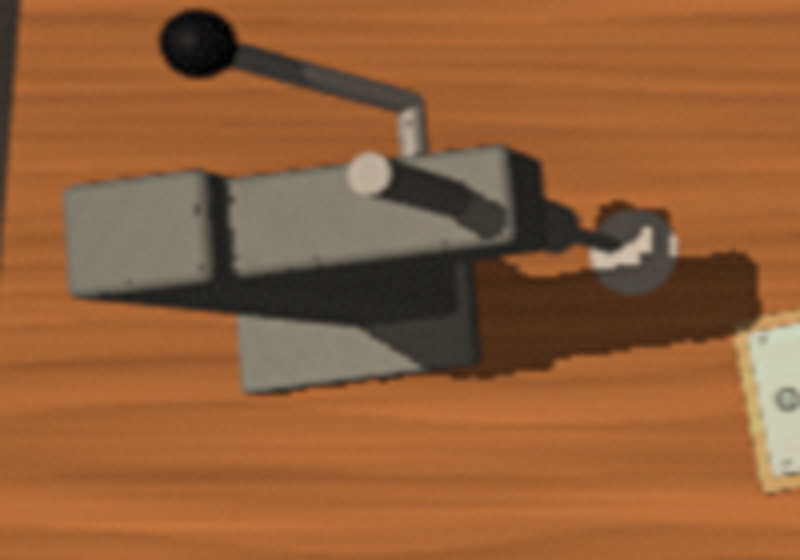

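View pics/z3.png

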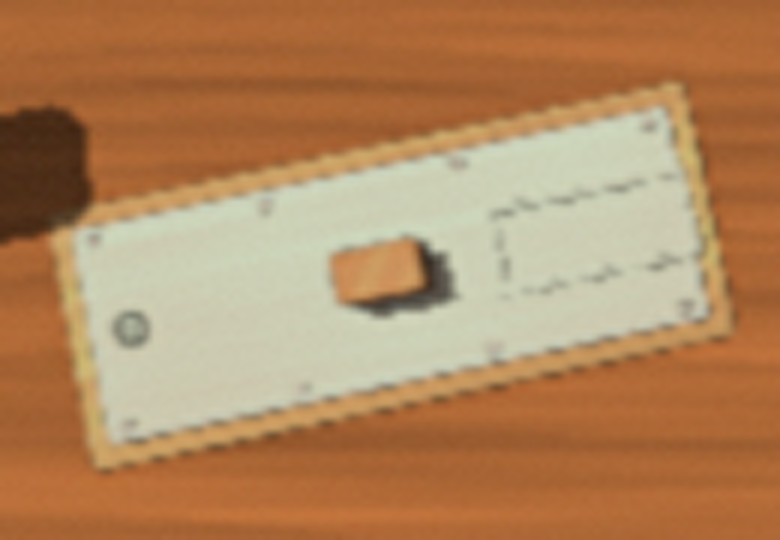

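View pics/z4.png

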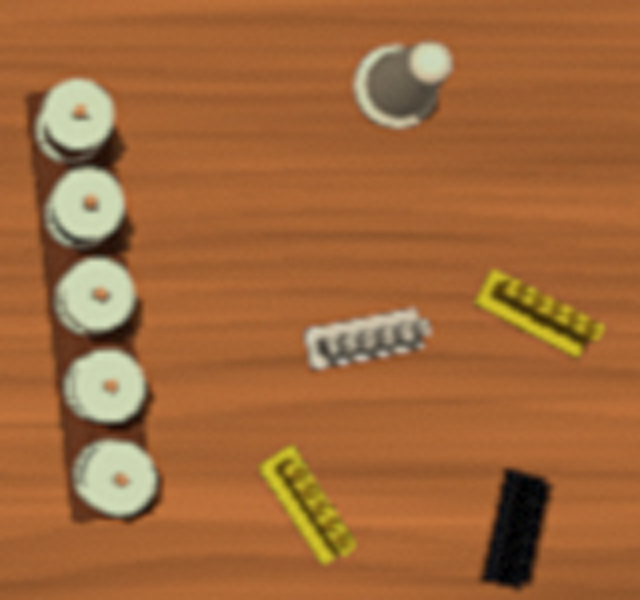

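```bash
cat > h.py <<'E'
import numpy as np
S=(np.array([[416.81742033,0,317.90535843],[0,416.81742033,194.14141834],[0,0,1]]),np.array([[-0.1080633,0.99409959,0.00939883],[0.720448,0.08482372,-0.68830198],[-0.68503795,-0.06760881,-0.72536339]]),np.array([0.09974301,-0.36226702,1.48564065]))
T=(np.array([[453.36818719,0,320.18304977],[0,453.36818719,196.46553726],[0,0,1]]),np.array([[-2.10808593e-03,-9.99907017e-01,1.34726665e-02],[-9.92509676e-01,4.46445808e-04,-1.22165229e-01],[1.22147855e-01,-1.36292866e-02,-9.92418331e-01]]),np.array([-0.0383737,0.57602777,1.21072691]))
def ray(C,uv):
    K,R,t=C; d=R.T@np.linalg.inv(K)@np.array([uv[0],uv[1],1.]); return -R.T@t,d
def onz(C,uv,z):
    o,d=ray(C,uv); return o+d*(z-o[2])/d[2]
def tri(us,ut):
    A=[];b=[]
    for C,u in((S,us),(T,ut)):
        o,d=ray(C,u); d/=np.linalg.norm(d); P=np.eye(3)-np.outer(d,d); A.append(P);b.append(P@o)
    x=np.linalg.solve(sum(A),sum(b)); return x
def proj(C,X):
    K,R,t=C; p=K@(R@np.asarray(X)+t); return p[:2]/p[2]
E
python3 - <<'E'
from h import *
print(np.round([
tri((469.5,215.5),(178,212)),   # disc
tri((420+15/4,70+383/3.5),(195+131/6,195+329/6)), # mark
tri((420+213/4,70+475/3.5),(20+615/4,150+243/4)), #tip
],4))
for f,u in (("z3",(131,329)),):
    print(onz(T,(195+131/6,195+329/6),.016), onz(S,(420+15/4,70+383/3.5),.016))
zt=lambda x,y:(195+x/6,195+y/6)
mk=onz(T,zt(131,329),.016)
c=[onz(T,zt(*p),.010)[:2] for p in((62,215),(685,85),(733,335),(100,467))] 
print("corners",np.round(c,4), [np.linalg.norm(c[i]-c[(i+1)%4]) for i in range(4)],np.mean(c,0))
a=(c[0]+c[3])/2-(c[1]+c[2])/2; print("y dir ang",np.degrees(np.arctan2(a[1],a[0])))
print("blocktop",onz(T,zt(378,270),.068))
zc=lambda x,y:(330+x/4,150+y/4)
for n,u in(("footL",(308,330)),("footL2",(316,368)),("crest ctr",(365,340))): print(n,onz(T,zc(*u),.006))
for u in((78,115),(85,205),(97,295),(107,386),(117,477)): print("reel",onz(T,zc(*u),.09))
E
python3 - <<'E'
import cv2
a=cv2.imread("pics/scene0.png")
cv2.imwrite("pics/z5.png",cv2.resize(a[120:240,150:310],None,fx=5,fy=5,interpolation=cv2.INTER_CUBIC))
cv2.imwrite("pics/z6.png",cv2.resize(a[155:215,315:495],None,fx=4.4,fy=6,interpolation=cv2.INTER_CUBIC))
E
```

```text
[[ 0.5367  0.3592 -0.0017]
 [ 0.4309  0.2442  0.0145]
 [ 0.5367  0.3588  0.0367]]
[0.43095579 0.24457346 0.016     ] [0.43259653 0.24317137 0.016     ]
corners [[ 0.4833  0.279 ]
 [ 0.5434 -0.0086]
 [ 0.4277 -0.0308]
 [ 0.3684  0.2584]] [np.float64(0.29374602946708916), np.float64(0.11780130772610499), np.float64(0.2951694301402703), np.float64(0.11674383421167746)] [0.45570259 0.12447902]
y dir ang 101.68660666991515
blocktop [0.45622815 0.12580542 0.068     ]
footL [ 0.47804575 -0.28195022  0.006     ]
footL2 [ 0.45161389 -0.28686489  0.006     ]
crest ctr [ 0.47101566 -0.32169224  0.006     ]
reel [ 0.61642175 -0.11595819  0.09      ]
reel [ 0.55657919 -0.11996063  0.09      ]
reel [ 0.49745277 -0.12718257  0.09      ]
reel [ 0.43838688 -0.13301148  0.09      ]
reel [ 0.38002869 -0.13877055  0.09      ]
```

View pics/z5.png

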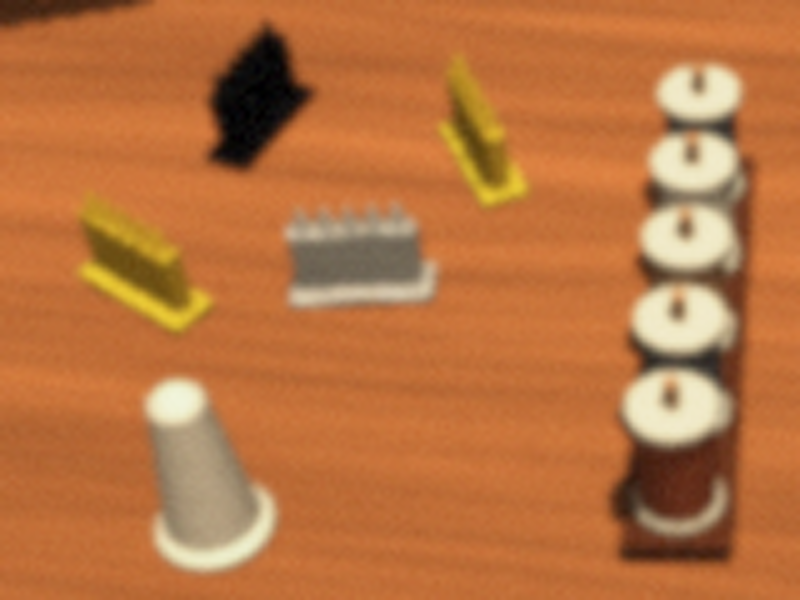

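View pics/z6.png

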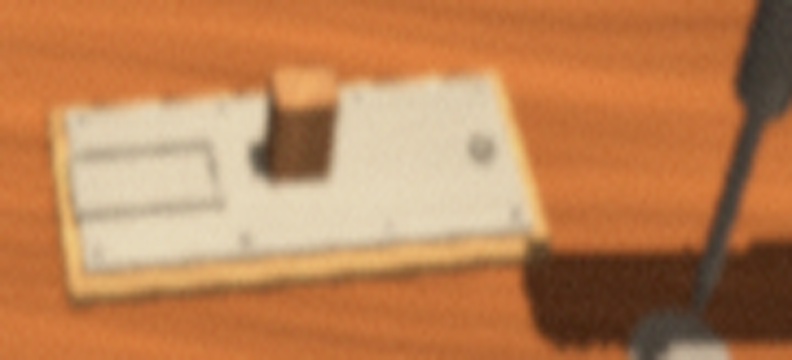

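```bash
cat >> h.py <<'E'
def mv(c,t):
    a=np.radians(c[3]); d=np.array(t[:3])-np.array(c[:3])
    X=np.array([np.cos(a),np.sin(a),0]);Y=np.array([np.sin(a),-np.cos(a),0])
    print("shift mm",np.round([1e3*d@X,1e3*d@Y,-1e3*d[2]],1),"turn z",round(-(t[3]-c[3]),2))
E
python3 -c "
from h import *
mv((.28,-.587,.231,25.485),(.4559,.1255,.20,101.7))"
```

```text
shift mm [ 465.4 -567.5   31. ] turn z -76.22
```

```bash
python3 -m pendant '[[[465,-567,31],[0,0,-76.2],0],[[465,-567,31],[0,0,-76.2],0],[[465,-567,31],[0,0,-76.2],0],[[465,-567,31],[0,0,-76.2],0],[[465,-567,31],[0,0,-76.2],0],[[465,-567,31],[0,0,-76.2],0],[[465,-567,31],[0,0,-76.2],0],[[465,-567,31],[0,0,-76.2],0],[[465,-567,31],[0,0,-76.2],0],[[465,-567,31],[0,0,-76.2],0],[[465,-567,31],[0,0,-76.2],0],[[465,-567,31],[0,0,-76.2],0],[[465,-567,31],[0,0,-76.2],0],[[465,-567,31],[0,0,-76.2],0],[[465,-567,31],[0,0,-76.2],0]]' 40
python3 - <<'E'
from station import *
import cv2
o=get_obs();print(o["tcp_pos"],o["eef_rot"],o["joint_positions"],o["clock"])
p=get_image("wrist"); print({k:v for k,v in p.items() if k!="img"})
cv2.imwrite("pics/w1.png",p["img"])
E
```

```text
clock: 3.18
tcp_pos: [0.4554, 0.1241, 0.2004]
eef_rot: [180.0, 0.0, 101.6]
ft_force: [-0.1, -0.7, -0.6]
finger_gap: 0.0852
[0.45539124 0.12408241 0.20041991] [1.79988490e+02 1.22636522e-02 1.01583884e+02] [ 8.72785600e+00 -1.50446782e+01  1.18527055e+02 -1.20064036e-02
  7.65055172e+01 -2.85322886e+00] 3.175
{'K': array([[309.70691629,   0.        , 317.13532883],
       [  0.        , 309.70691629, 199.70185906],
       [  0.        ,   0.        ,   1.        ]]), 'hand_eye': array([[ 8.69435653e-05, -9.44519668e-01, -3.28454852e-01,
         8.44273772e-02],
       [ 9.99999928e-01, -3.91038018e-05,  3.77153414e-04,
        -3.53495945e-04],
       [-3.69072651e-04, -3.28454862e-01,  9.44519596e-01,
        -1.41986351e-01],
       [ 0.00000000e+00,  0.00000000e+00,  0.00000000e+00,
         1.00000000e+00]]), 'shot': 3}
```

View pics/w1.png

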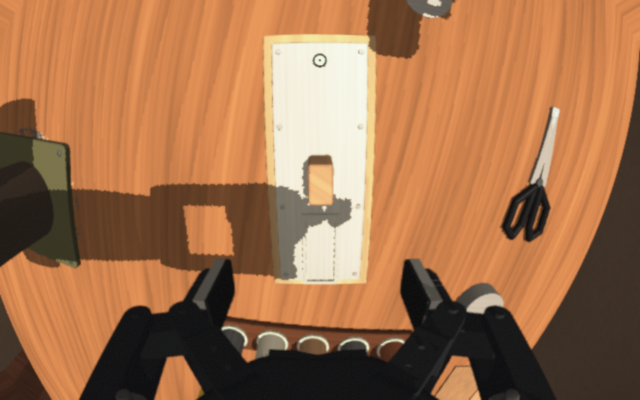

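```bash
cat >> h.py <<'E'
from scipy.spatial.transform import Rotation as Rn
Kw=(309.70691629,317.13532883,199.70185906)
HE=np.array([[8.69435653e-05,-9.44519668e-01,-3.28454852e-01,8.44273772e-02],[9.99999928e-01,-3.91038018e-05,3.77153414e-04,-3.53495945e-04],[-3.69072651e-04,-3.28454862e-01,9.44519596e-01,-1.41986351e-01],[0,0,0,1]])
def wz(pose,rpy,uv,z):
    f,cx,cy=Kw; d=np.array([uv[0]-cx,uv[1]-cy]);r=np.hypot(*d);th=r/f
    v=np.array([*(d/r*np.sin(th)),np.cos(th)])
    Rt=Rn.from_euler('xyz',rpy,degrees=True).as_matrix()
    o=Rt@HE[:3,3]+pose; w=Rt@HE[:3,:3]@v
    return o+w*(z-o[2])/w[2]
E
python3 - <<'E'
from h import *
P=np.array([0.45539124,0.12408241,0.20041991]);E=[179.98849,0.01226,101.58388]
w=lambda u,z:wz(P,E,u,z)
mk=w((319.5,60),.016);print("mark",mk)
c=[w(u,.068) for u in((309,164),(333,165),(333,206),(308,206))];print(np.round(c,4)); b=np.mean(c,0);print("block",b)
cs=[w(u,.010) for u in((264,37),(376,37),(367,283))];print(np.round(cs,4))
a=cs[1]-cs[2];print("long edge",np.linalg.norm(a),np.degrees(np.arctan2(a[1],a[0])))
d=mk-b;print(np.linalg.norm(d[:2]),np.degrees(np.arctan2(d[1],d[0])))
# screws rows
for l,r in(((279,127),(360,127)),((283,206),(358,206)),((278,52),(361,52)),((285,273),(354,273))):
    x=w(l,.016);y=w(r,.016);print(x,y,np.degrees(np.arctan2(*(y-x)[1::-1]))+90)
E
```

```text
mark [0.43296152 0.24459068 0.016     ]
[[0.4433 0.1453 0.068 ]
 [0.4648 0.1488 0.068 ]
 [0.4734 0.1101 0.068 ]
 [0.4502 0.1053 0.068 ]]
block [0.45791185 0.12737271 0.068     ]
[[ 0.3702  0.26    0.01  ]
 [ 0.4858  0.2841  0.01  ]
 [ 0.5481 -0.0059  0.01  ]]
long edge 0.29663587233513306 102.11818924407622
0.11984394599796967 102.01631357854005
[0.4053571  0.16696118 0.016     ] [0.48906936 0.18422837 0.016     ] 101.65484386540287
[0.42483078 0.08041384 0.016     ] [0.5078354  0.09740347 0.016     ] 101.5676885457701
[0.38922159 0.24519622 0.016     ] [0.47297381 0.26259268 0.016     ] 101.73424645449543
[ 0.4412523  -0.00727183  0.016     ] [0.52558795 0.00986405 0.016     ] 101.48538874938663
```

```bash
python3 -c "
from h import *
mv((.4558,.1249,.20,101.7),(.4575,.127,.025,101.7))"
python3 -m pendant '[[[1.7,2.1,50],[0,0,0],0],[[1.7,2.1,100],[0,0,0],0],[[1.7,2.1,145],[0,0,0],0],[[1.7,2.1,165],[0,0,0],0],[[1.7,2.1,175],[0,0,0],0],[[1.7,2.1,175],[0,0,0],0.3],[[1.7,2.1,175],[0,0,0],0.6],[[1.7,2.1,175],[0,0,0],1],[[1.7,2.1,175],[0,0,0],1],[[1.7,2.1,175],[0,0,0],1],[[1.7,2.1,175],[0,0,0],1],[[1.7,2.1,175],[0,0,0],1]]' 40
python3 - <<'E'
from station import *
import cv2
o=get_obs();print(o["tcp_pos"],o["eef_rot"],o["ft_force"],o["ft_torque"],o["finger_gap"],o["clock"])
p=get_image("wrist")
cv2.imwrite("pics/w2.png",p["img"])
E
```

```text
shift mm [  1.7   2.1 175. ] turn z -0.0
clock: 4.72
tcp_pos: [0.4579, 0.1274, 0.0265]
eef_rot: [179.9, 0.0, 101.7]
ft_force: [-2.0, -0.9, 6.1]
finger_gap: 0.0235
[0.45785503 0.1273606  0.02645668] [1.79930751e+02 1.29634245e-02 1.01700990e+02] [-2.04772353 -0.91959773  6.06176512] [-0.12194981  0.38742353  0.05803137] 0.023519325198440362 4.725
```

View pics/w2.png

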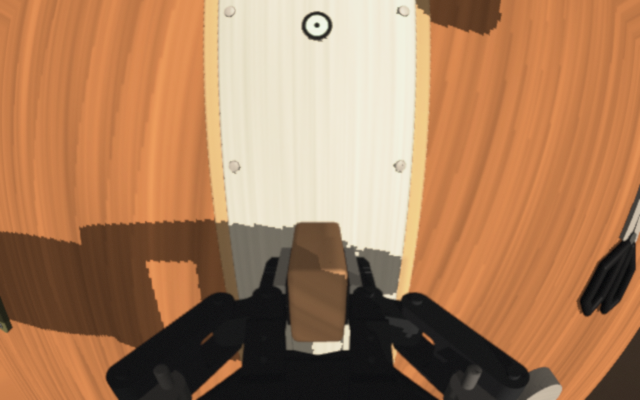

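```bash
python3 - <<'E'
from h import *
mk=wz(np.array([.45786,.12736,.02646]),[179.93,.013,101.70],(317,25.5),.016);print(mk)
d=np.array([.5367,.3590])-mk[:2];print(d)
mv((0,0,0,101.7),(d[0],d[1],0,101.7))
E
```

```text
[0.43322907 0.24456055 0.016     ]
[0.10347093 0.11443945]
shift mm [ 91.1 124.5  -0. ] turn z -0.0
```

```bash
python3 -m pendant '[[[4,5,-1],[0,0,0],1],[[14,19,-1],[0,0,0],1],[[25,34,-1],[0,0,0],1],[[36,49,-1],[0,0,0],1],[[47,64,-1],[0,0,0],1],[[58,79,-1],[0,0,0],1],[[69,94,-1],[0,0,0],1],[[78,106,-1],[0,0,0],1],[[83,114,-1],[0,0,0],1],[[85,117,-1],[0,0,0],1],[[85,117,-1],[0,0,0],1]]' 60
python3 - <<'E'
from station import *
import cv2
o=get_obs();print(o["tcp_pos"],o["eef_rot"],o["ft_force"],o["ft_torque"],o["finger_gap"],o["clock"])
p=get_image("wrist"); q=get_image("top"); s=get_image("scene")
cv2.imwrite("pics/w3.png",p["img"])
cv2.imwrite("pics/t3.png",cv2.resize(q["img"][160:280,90:290],None,fx=4,fy=4,interpolation=cv2.INTER_CUBIC))
cv2.imwrite("pics/s3.png",cv2.resize(s["img"][60:240,380:600],None,fx=3.6,fy=3.3,interpolation=cv2.INTER_CUBIC))
E
```

```text
clock: 6.15
tcp_pos: [0.5546, 0.2341, 0.0266]
eef_rot: [-180.0, 0.0, 101.7]
ft_force: [-3.3, -2.4, 3.9]
finger_gap: 0.0231
[0.55455442 0.23413382 0.0265817 ] [-1.79984546e+02  1.63301310e-02  1.01689589e+02] [-3.26286094 -2.40147803  3.92786797] [-0.32519013  0.26936136 -0.10314133] 0.02310495456479518 6.15
```

View pics/w3.png

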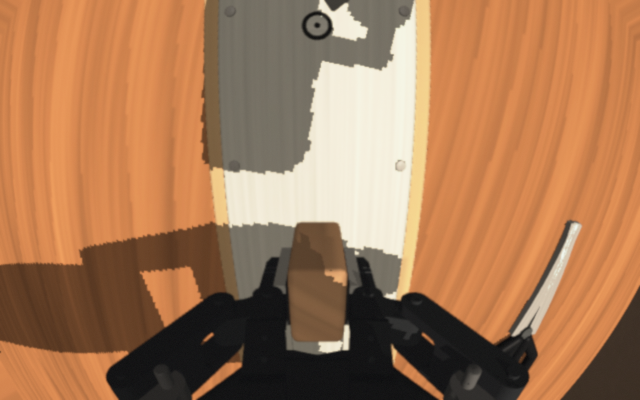

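View pics/t3.png

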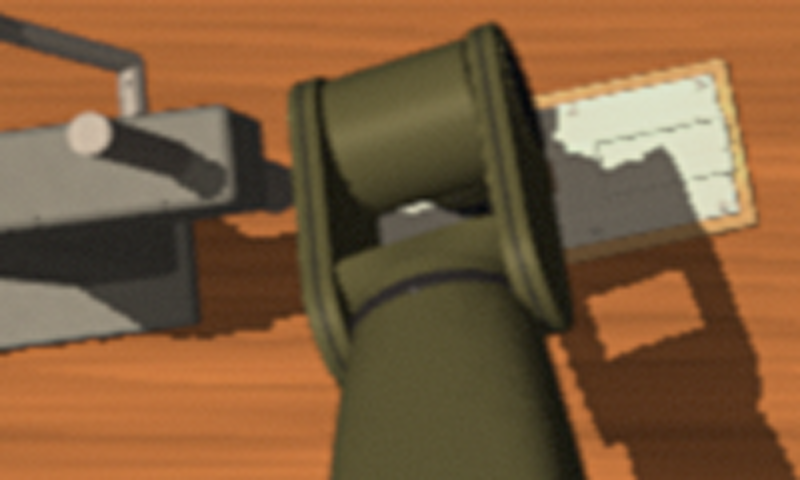

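View pics/s3.png

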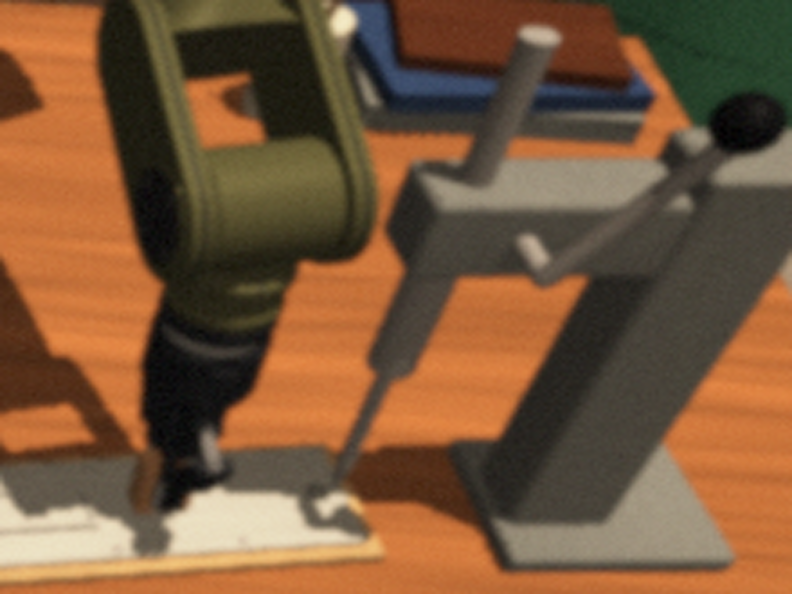

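```bash
python3 -c "
import cv2
a=cv2.imread('pics/w3.png');cv2.imwrite('pics/w3z.png',cv2.resize(a[0:60,270:390],None,fx=6.6,fy=6.6,interpolation=cv2.INTER_CUBIC))"
```

```text
(no output)
```

View pics/w3z.png

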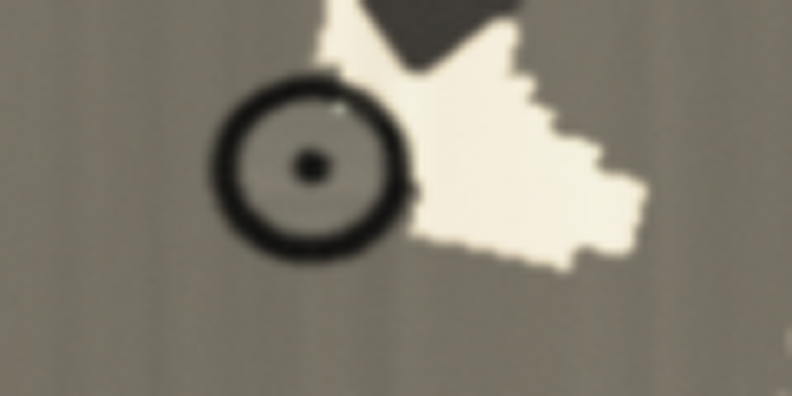

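Clear view: the punch tip is at wrist px (333.5, 11) and the mark's dot at (317, 25).

```bash
python3 - <<'E'
from h import *
P=np.array([.55455,.23413,.02658]);E=[-179.985,.016,101.69]
mk=wz(P,E,(270+311/6.6,167/6.6),.016);tp=wz(P,E,(270+419/6.6,72/6.6),.030);print(mk,tp)
d=(tp-mk)[:2];print(d);mv((0,0,0,101.7),(d[0],d[1],0,101.7))
E
```

```text
[0.52995525 0.35146895 0.016     ] [0.53620655 0.35653441 0.03      ]
[0.0062513  0.00506546]
shift mm [ 3.7  7.1 -0. ] turn z -0.0
```

```bash
python3 -m pendant '[[[2,3.5,0],[0,0,0],1],[[3.7,7,0],[0,0,0],1],[[3.7,7,0],[0,0,0],1],[[3.7,7,0],[0,0,0],1]]'
python3 - <<'E'
from station import *
import cv2
o=get_obs();print(o["tcp_pos"],o["eef_rot"],o["ft_force"],o["ft_torque"],o["finger_gap"],o["clock"])
p=get_image("wrist")
cv2.imwrite("pics/w4z.png",cv2.resize(p["img"][0:60,270:390],None,fx=6.6,fy=6.6,interpolation=cv2.INTER_CUBIC))
E
```

```text
clock: 6.8
tcp_pos: [0.5604, 0.239, 0.0266]
eef_rot: [-180.0, 0.0, 101.7]
ft_force: [-3.3, -2.7, 5.4]
finger_gap: 0.0234
[0.5604417  0.23903943 0.02658336] [-1.79973436e+02  1.32275823e-02  1.01679043e+02] [-3.26815119 -2.66438016  5.42443127] [-0.38139601  0.37134998 -0.12071957] 0.023379330949601786 6.8
```

View pics/w4z.png

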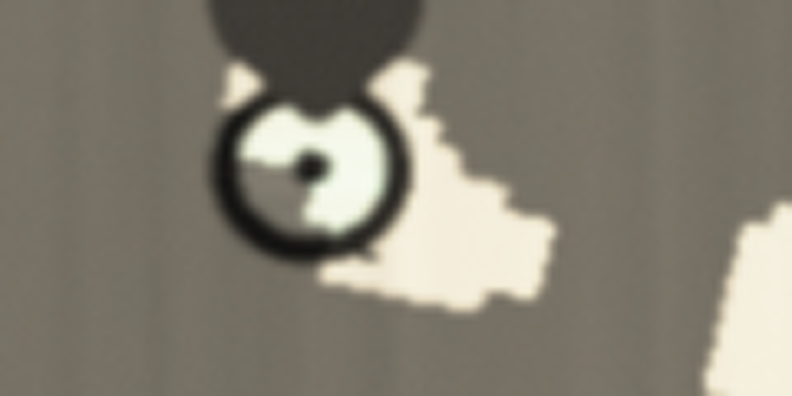

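```bash
python3 - <<'E'
from h import *
P=np.array([.56044,.23904,.02658]);E=[-179.973,.013,101.68]
mk=wz(P,E,(270+311/6.6,167/6.6),.016);tp=wz(P,E,(270+317/6.6,118/6.6),.030);print(mk,tp)
d=(tp-mk)[:2];print(d);mv((0,0,0,101.7),(d[0],d[1],0,101.7))
# direction check of rays
for z in(.016,.03): print(wz(P,E,(317,25),z))
E
```

```text
[0.53586316 0.35638478 0.016     ] [0.53619868 0.3567291  0.03      ]
[0.00033552 0.00034432]
shift mm [ 0.3  0.4 -0. ] turn z -0.0
[0.53577439 0.35652711 0.016     ]
[0.5364431  0.35333019 0.03      ]
```

```bash
python3 - <<'E'
from station import *
import cv2
from h import *
s=get_image("scene")
cv2.imwrite("pics/s4.png",cv2.resize(s["img"][175:235,430:510],None,fx=10,fy=10,interpolation=cv2.INTER_CUBIC))
for X in ((.5362,.3567,.016),(.5362,.3567,.030),(.5362,.3567,.16)): print((proj(S,X)-[430,175])*10)
E
```

```text
[405.81063968 358.05232813]
[420.77904819 322.17803817]
[574.61380879 -46.51264826]
```

View pics/s4.png

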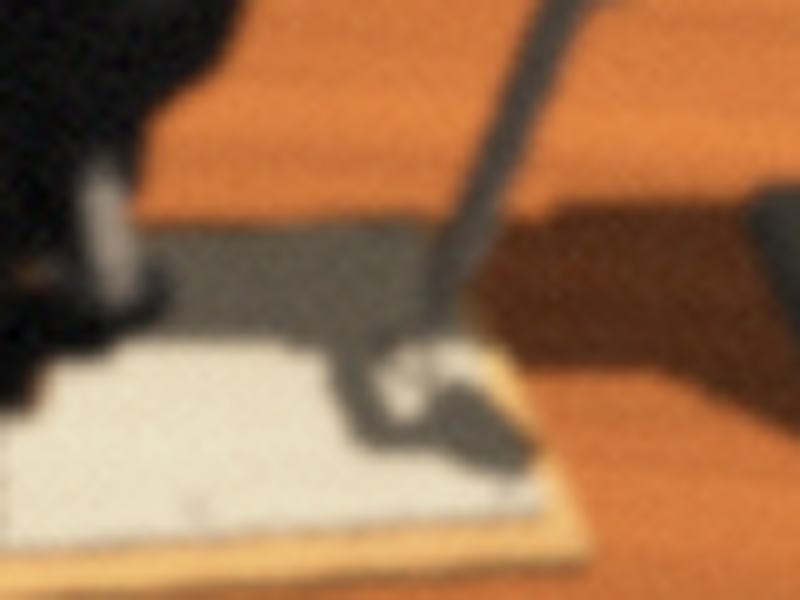

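```bash
python3 -m pendant '[[[0.4,0.5,0],[0,0,0],1],[[0.4,0.5,0],[0,0,0],1],[[0.4,0.5,0],[0,0,0],0.5],[[0.4,0.5,0],[0,0,0],0.2],[[0.4,0.5,0],[0,0,0],0],[[0.4,0.5,0],[0,0,0],0],[[0.4,0.5,-15],[0,0,0],0],[[0.4,0.5,-60],[0,0,0],0],[[0.4,0.5,-110],[0,0,0],0],[[0.4,0.5,-130],[0,0,0],0],[[0.4,0.5,-130],[0,0,0],0]]'
python3 - <<'E'
from station import *
import cv2
o=get_obs();print(o["tcp_pos"],o["eef_rot"],o["ft_force"],o["finger_gap"],o["clock"])
p=get_image("wrist")
cv2.imwrite("pics/w5.png",p["img"])
cv2.imwrite("pics/w5z.png",cv2.resize(p["img"][0:110,230:390],None,fx=5,fy=5,interpolation=cv2.INTER_CUBIC))
E
```

```text
clock: 8.28
tcp_pos: [0.5622, 0.2401, 0.1588]
eef_rot: [179.7, -0.0, 101.7]
ft_force: [-0.2, -0.3, -0.6]
finger_gap: 0.0858
[0.56217608 0.24009775 0.1587772 ] [ 1.79748010e+02 -2.92080830e-02  1.01685133e+02] [-0.21570136 -0.2571249  -0.56086643] 0.08577857010113264 8.275
```

View pics/w5.png

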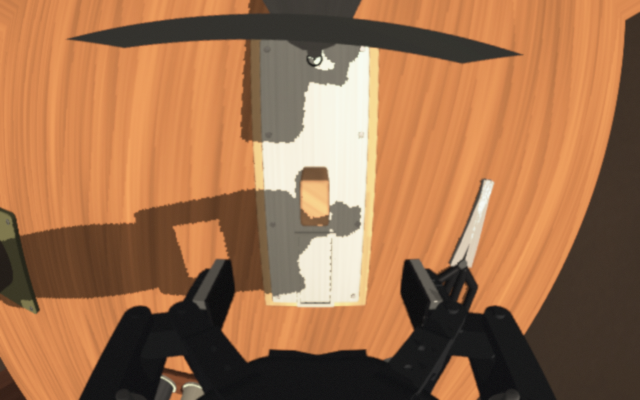

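View pics/w5z.png

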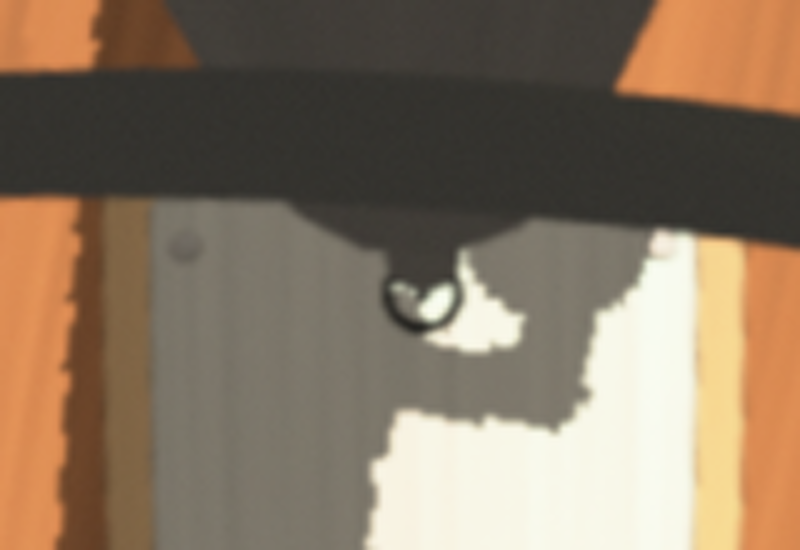

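```bash
python3 -c "
from h import *
mv((.5622,.2401,.1588,101.7),(.468,-.318,.20,101.7))"
```

```text
shift mm [-527.4 -205.4  -41.2] turn z -0.0
```

```bash
python3 -m pendant '[[[-20,0,0],[0,0,0],0],[[-70,-20,0],[0,0,0],0],[[-120,-45,0],[0,0,0],0],[[-170,-65,-20],[0,0,0],0],[[-225,-87,-41],[0,0,0],0],[[-280,-109,-41],[0,0,0],0],[[-335,-130,-41],[0,0,0],0],[[-390,-152,-41],[0,0,0],0],[[-445,-173,-41],[0,0,0],0],[[-495,-193,-41],[0,0,0],0],[[-520,-203,-41],[0,0,0],0],[[-527,-205,-41],[0,0,0],0],[[-527,-205,-41],[0,0,0],0],[[-527,-205,-41],[0,0,0],0]]'
python3 - <<'E'
from station import *
import cv2
o=get_obs();print(o["tcp_pos"],o["eef_rot"],o["joint_positions"],o["clock"])
p=get_image("wrist"); q=get_image("top"); s=get_image("scene")
cv2.imwrite("pics/w6.png",p["img"])
cv2.imwrite("pics/t6.png",cv2.resize(q["img"][170:290,130:330],None,fx=4,fy=4,interpolation=cv2.INTER_CUBIC))
cv2.imwrite("pics/s6.png",cv2.resize(s["img"][165:235,340:500],None,fx=5,fy=7,interpolation=cv2.INTER_CUBIC))
E
```

```text
clock: 10.07
tcp_pos: [0.467, -0.3168, 0.1968]
eef_rot: [-180.0, -0.1, 101.8]
ft_force: [0.2, 0.3, -0.3]
finger_gap: 0.0854
[ 0.46699031 -0.31677602  0.19675533] [-1.79968860e+02 -5.94209285e-02  1.01753960e+02] [-3.96072155e+01 -2.28299858e+00  1.07613415e+02  1.32470263e-02
  7.47354415e+01 -5.13646870e+01] 10.075
```

View pics/w6.png

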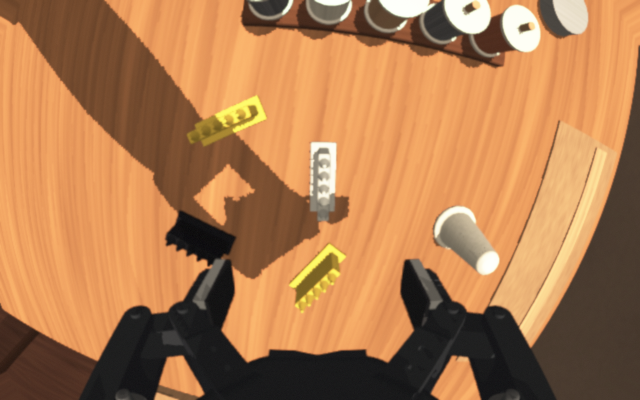

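View pics/t6.png

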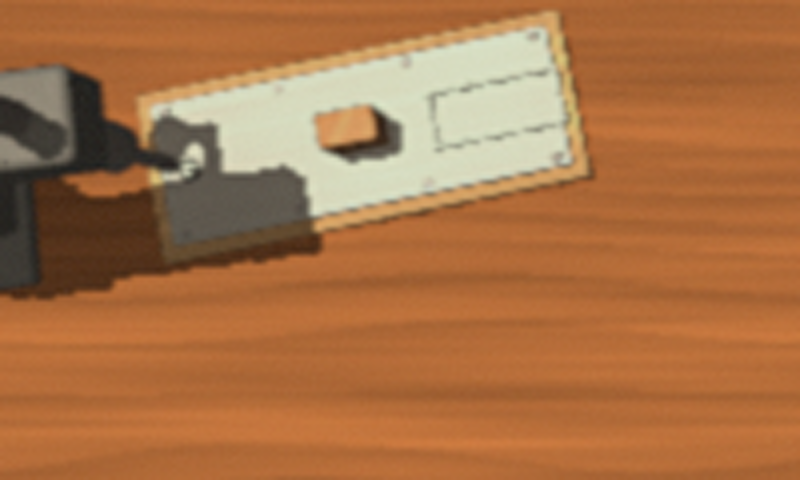

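View pics/s6.png

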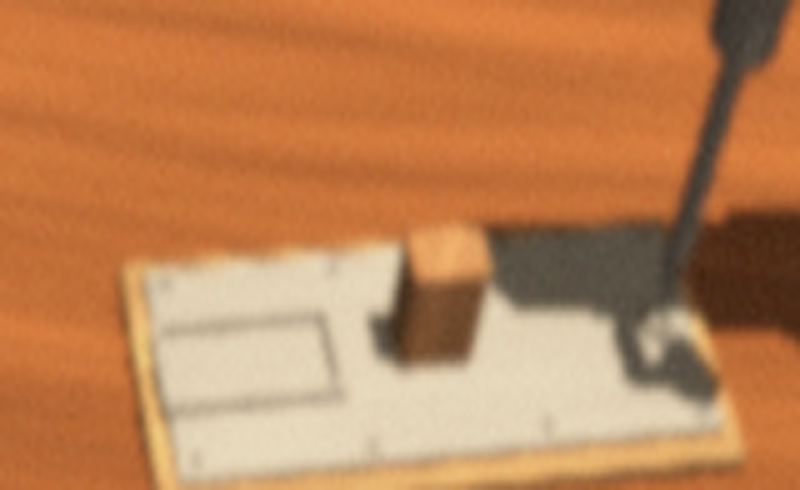

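```bash
python3 - <<'E'
import cv2
a=cv2.imread('pics/w6.png');cv2.imwrite('pics/w6z.png',cv2.resize(a[130:230,270:380],None,fx=6,fy=6,interpolation=cv2.INTER_CUBIC))
from h import *
zt=lambda x,y:(130+x/4,170+y/4)
c=[onz(T,zt(*p),.010)[:2] for p in((138,97),(557,12),(590,177),(163,262))]
print(np.round(c,4),np.mean(c,0),[np.linalg.norm(c[i]-c[(i+1)%4]) for i in range(4)])
a=(c[0]+c[3])/2-(c[1]+c[2])/2; th=np.arctan2(a[1],a[0]);print(np.degrees(th))
ctr=np.mean(c,0);print("mark",ctr+.12*np.array([np.cos(th),np.sin(th)]),"seat",ctr-.095*np.array([np.cos(th),np.sin(th)]))
print("tip top",onz(T,zt(183,166),.03),"blocktop",onz(T,zt(346,126),.068))
zs=lambda x,y:(340+x/5,165+y/7)
print("tip scene",onz(S,zs(672,282),.03),"seat end corner",onz(S,zs(320,315),.02),onz(S,zs(340,395),.02))
print("seat corners top",[onz(T,zt(*p),.02)[:2] for p in((433,95),(440,150))])
E
```

```text
[[0.5856 0.3956]
 [0.6459 0.104 ]
 [0.5292 0.0797]
 [0.4706 0.3739]] [0.55780486 0.23829631] [np.float64(0.29777145962525287), np.float64(0.11915319208964216), np.float64(0.2999567964483889), np.float64(0.11700079981950734)]
101.47384310701331
mark [0.53393439 0.35589819] seat [0.57670231 0.14519483]
tip top [0.53536207 0.35644608 0.03      ] blocktop [0.55859378 0.23770403 0.068     ]
tip scene [0.52865432 0.36366425 0.03      ] seat end corner [0.55717757 0.18382464 0.02      ] [0.59474332 0.19258109 0.02      ]
seat corners top [array([0.58560096, 0.18835826]), array([0.54721404, 0.18275989])]
```

View pics/w6z.png

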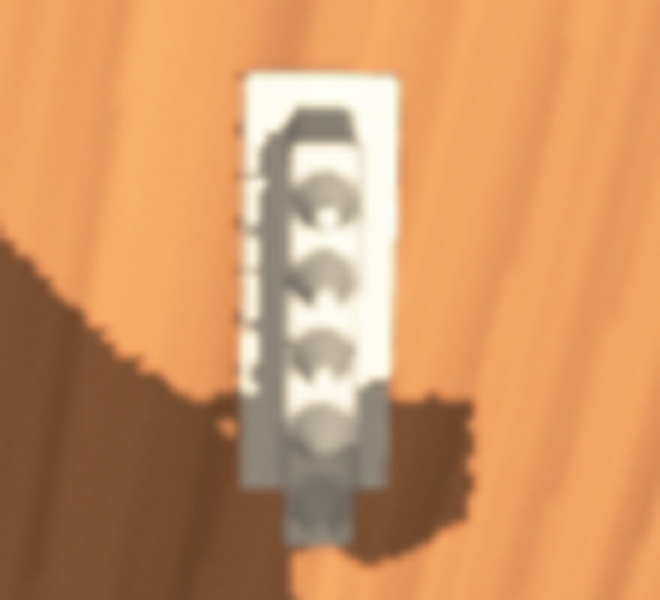

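```bash
python3 - <<'E'
from h import *
P=np.array([.46699,-.31678,.19676]);E=[-179.969,-.059,101.754]
w=lambda x,y,z:wz(P,E,(270+x/6,130+y/6),z)
c=[w(*p,.006) for p in((245,73),(399,74),(388,488),(241,488))];print(np.round(c,4))
print(np.mean(c,0),[np.linalg.norm(c[i]-c[(i+1)%4]) for i in range(4)])
for a in(c[0]-c[3],c[1]-c[2]): print(np.degrees(np.arctan2(a[1],a[0])))
for a in(c[0]-c[1],c[3]-c[2]): print(np.degrees(np.arctan2(a[1],a[0]))-90+360)
f=w(322,142,.048);g=w(319,455,.048);print("fin",f,g)
# spikes (apex approx) z .062
s=[w(*p,.06) for p in((328,200),(326,278),(325,352),(322,428))];print(np.round(s,4)); v=s[0]-s[3];print(np.degrees(np.arctan2(v[1],v[0])))
c0=np.mean(c,0)
mv((.467,-.3168,.1968,101.75),(c0[0],c0[1],.0125,102.3))
E
```

```text
[[ 0.4529 -0.2842  0.006 ]
 [ 0.4801 -0.2787  0.006 ]
 [ 0.4957 -0.3571  0.006 ]
 [ 0.468  -0.3628  0.006 ]]
[ 0.47419854 -0.32070306  0.006     ] [np.float64(0.027756775009175238), np.float64(0.07989145437572259), np.float64(0.028270159621768532), np.float64(0.07999596418753177)]
100.88016648919582
101.24738169926587
101.53326219211385
101.73655795504624
fin [ 0.46667874 -0.28634209  0.048     ] [ 0.47727839 -0.33814705  0.048     ]
[[ 0.4688 -0.2929  0.06  ]
 [ 0.4711 -0.3051  0.06  ]
 [ 0.4734 -0.3168  0.06  ]
 [ 0.4756 -0.3293  0.06  ]]
100.6894391661196
shift mm [ -5.3   6.3 184.3] turn z -0.55
```

```bash
python3 -m pendant '[[[-5.3,6.3,50],[0,0,0.5],0],[[-5.3,6.3,100],[0,0,0.5],0],[[-5.3,6.3,140],[0,0,0.5],0],[[-5.3,6.3,165],[0,0,0.5],0],[[-5.3,6.3,178],[0,0,0.5],0],[[-5.3,6.3,180],[0,0,0.5],0],[[-5.3,6.3,180],[0,0,0.5],0],[[-5.3,6.3,180],[0,0,0.5],0]]' 40
python3 - <<'E'
from station import *
import cv2
o=get_obs();print(o["tcp_pos"],o["eef_rot"],o["ft_force"],o["clock"])
p=get_image("wrist")
cv2.imwrite("pics/w7.png",p["img"])
E
```

```text
clock: 11.22
tcp_pos: [0.4752, -0.3224, 0.0188]
eef_rot: [179.9, 0.1, 101.2]
ft_force: [0.6, -0.6, -0.0]
finger_gap: 0.0855
[ 0.47515499 -0.32244443  0.01882114] [1.79904104e+02 1.14781342e-01 1.01192106e+02] [ 0.631749   -0.64772234 -0.04715808] 11.225
```

View pics/w7.png

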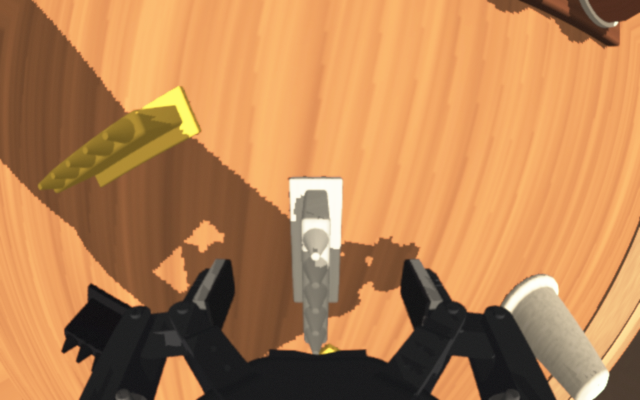

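```bash
python3 - <<'E'
from h import *
P=np.array([.47515,-.32244,.01882]);E=[179.904,.115,101.192]
c=[wz(P,E,p,.006) for p in((289,178.5),(342,178.5))];print(c)
m=np.mean(c,0)-.04*np.array([np.cos(np.radians(101.2)),np.sin(np.radians(101.2)),0]);print(m)
mv((*P,101.2),(*m[:2],.0135,101.2))
E
```

```text
[array([ 0.45236663, -0.28387843,  0.006     ]), array([ 0.47933624, -0.27856243,  0.006     ])]
[ 0.47362081 -0.32045864  0.006     ]
shift mm [ 2.2 -1.1  5.3] turn z -0.0
```

```bash
python3 -m pendant '[[[2,-1,3],[0,0,0],0.2],[[2,-1,5],[0,0,0],0.5],[[2,-1,5],[0,0,0],0.7],[[2,-1,5],[0,0,0],1],[[2,-1,5],[0,0,0],1],[[2,-1,5],[0,0,0],1],[[2,-1,5],[0,0,0],1],[[2,-1,5],[0,0,0],1]]' 40
python3 - <<'E'
from station import *
import cv2
o=get_obs();print(o["tcp_pos"],o["eef_rot"],o["ft_force"],o["clock"])
p=get_image("wrist")
cv2.imwrite("pics/w8.png",p["img"])
E
```

```text
clock: 12.28
tcp_pos: [0.473, -0.3201, 0.0124]
eef_rot: [180.0, 0.0, 101.2]
ft_force: [0.3, 0.4, 0.0]
finger_gap: 0.0115
[ 0.47295312 -0.32012464  0.01239181] [1.79992885e+02 1.24753442e-02 1.01185177e+02] [0.34867379 0.44999958 0.00286514] 12.275
```

View pics/w8.png

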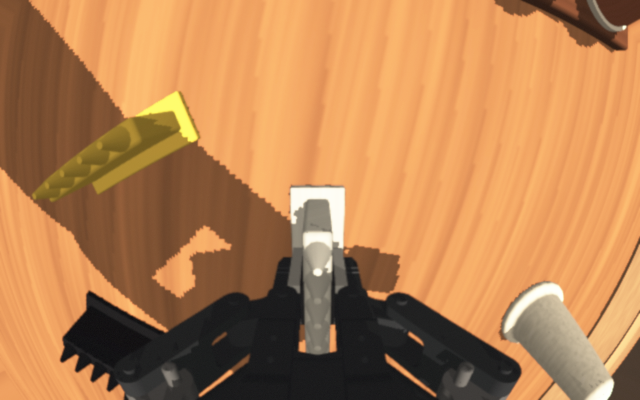

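```bash
python3 - <<'E'
from h import *
P=np.array([.47295,-.32012,.01239]);E=[180,.0,101.19]
c=[wz(P,E,p,.006) for p in((290.5,186),(344.5,186))];print(c)
a=c[0]-c[1];y=np.degrees(np.arctan2(a[1],a[0]))-90+360
print(y)
m=np.mean(c,0)-.04*np.array([np.cos(np.radians(101.2)),np.sin(np.radians(101.2)),0]);print(m)
mv((*P,101.2),(*m[:2],.0135,101.2))
mv((*P,101.2),(.5801,.1464,.17,101.7))
E
```

```text
[array([ 0.45178665, -0.28343038,  0.006     ]), array([ 0.47833243, -0.27817863,  0.006     ])]
101.19074790545119
[ 0.47282891 -0.32004271  0.006     ]
shift mm [ 0.1 -0.1 -1.1] turn z -0.0
shift mm [ 436.8  195.7 -157.6] turn z -0.5
```

```bash
python3 -m pendant '[[[0,0,-10],[0,0,0],1],[[0,0,-40],[0,0,0],1],[[0,0,-80],[0,0,0],1],[[0,0,-120],[0,0,0],1],[[0,0,-150],[0,0,0],1],[[0,0,-158],[0,0,0],1],[[0,0,-158],[0,0,0],1]]'
```

```text
clock: 13.2
tcp_pos: [0.4727, -0.3199, 0.1702]
eef_rot: [180.0, 0.0, 101.2]
ft_force: [-0.1, 0.6, -1.4]
finger_gap: 0.0115
```

```bash
python3 -m pendant '[[[15,7,0],[0,0,0],1],[[45,20,0],[0,0,0],1],[[85,38,0],[0,0,0],1],[[125,56,0],[0,0,0],1],[[165,74,0],[0,0,0],1],[[205,92,0],[0,0,0],1],[[245,110,0],[0,0,-0.5],1],[[285,128,0],[0,0,-0.5],1],[[325,146,0],[0,0,-0.5],1],[[365,164,0],[0,0,-0.5],1],[[400,179,0],[0,0,-0.5],1],[[425,190,0],[0,0,-0.5],1],[[437,196,0],[0,0,-0.5],1],[[437,196,0],[0,0,-0.5],1],[[437,196,0],[0,0,-0.5],1]]'
python3 - <<'E'
from station import *
import cv2
o=get_obs();print(o["tcp_pos"],o["eef_rot"],o["ft_force"],o["finger_gap"],o["clock"])
p=get_image("wrist")
cv2.imwrite("pics/w9.png",p["img"])
E
```

```text
clock: 15.08
tcp_pos: [0.58, 0.146, 0.1698]
eef_rot: [-179.9, 0.0, 101.6]
ft_force: [-0.7, 0.5, -0.6]
finger_gap: 0.0112
[0.57996656 0.14598054 0.16980578] [-1.79936202e+02  1.56473978e-02  1.01647462e+02] [-0.69286265  0.51056955 -0.58665823] 0.011248672537744855 15.075
```

View pics/w9.png

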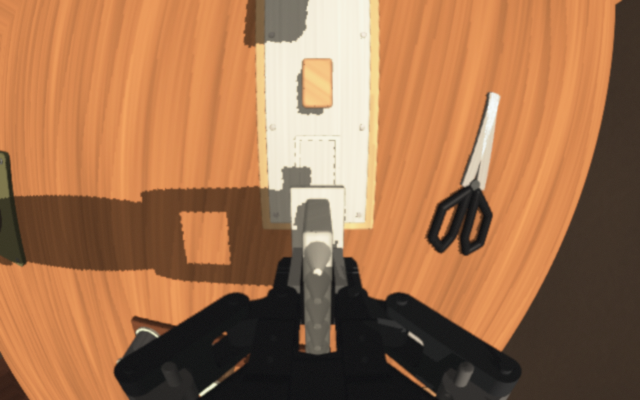

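```bash
python3 -c "
import cv2
a=cv2.imread('pics/w9.png');cv2.imwrite('pics/w9z.png',cv2.resize(a[20:240,250:390],None,fx=2.7*1.6,fy=2.7,interpolation=cv2.INTER_CUBIC))
cv2.imwrite('pics/w9y.png',cv2.resize(a[120:220,270:370],None,fx=6,fy=6,interpolation=cv2.INTER_CUBIC))"
```

```text
(no output)
```

View pics/w9z.png

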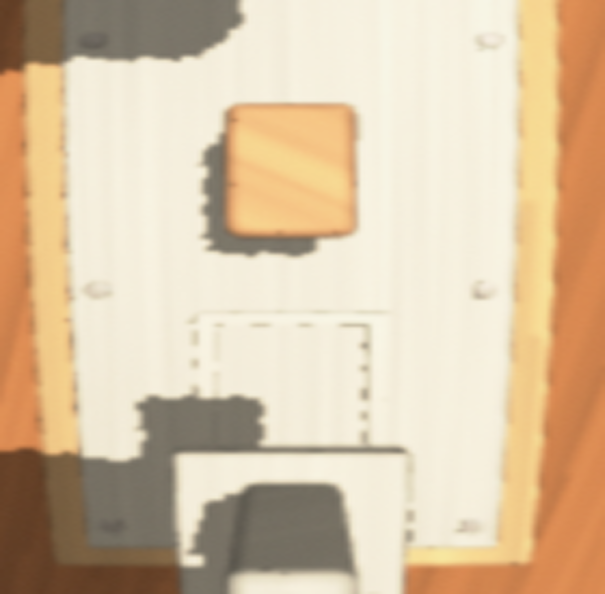

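View pics/w9y.png

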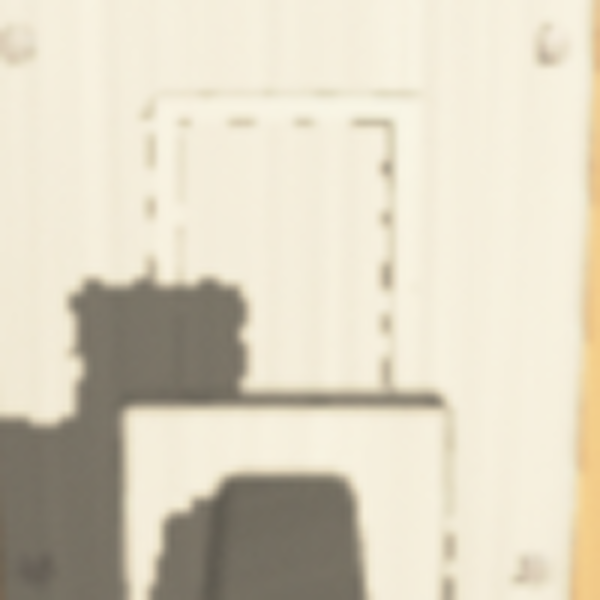

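```bash
python3 - <<'E'
from h import *
P=np.array([.57997,.14598,.16981]);E=[-179.936,.0156,101.647]
w=lambda x,y,z:wz(P,E,(250+x/4.32,20+y/2.7),z)
v=lambda x,y,z:wz(P,E,(270+x/6,120+y/6),z)
b=np.mean([w(*p,.068) for p in((228,104),(355,104),(356,236),(228,236))],0);print("block",b)
mids=[]
for l,r in(((92,40),(488,40)),((98,290),(484,290)),((112,526),(471,526))):
    a,c=w(*l,.016),w(*r,.016);mids.append((a+c)/2);print("screw mid",mids[-1],np.degrees(np.arctan2(*(c-a)[1::-1]))+90,np.linalg.norm(a-c))
d=mids[0]-mids[2];print("axis",np.degrees(np.arctan2(d[1],d[0])))
for n,p,q in(("bd",(57,562),(532,560)),("pl",(88,548),(497,547))):
    a,c=w(*p,.01 if n=="bd" else .016),w(*q,.01 if n=="bd" else .016);print(n,(a+c)/2,np.linalg.norm(a-c))
th=np.radians(101.7);u=np.array([np.cos(th),np.sin(th),0])
print("seat from block",b-.095*u,"from plate end",(a+c)/2+.045*u)
a,c=v(178,120,.0185),v(396,120,.0185);print("inner width",np.linalg.norm(a-c),"seat from rim",(a+c)/2-.043*u)
a,c=v(152,95,.018),v(420,95,.018);print("outer width",np.linalg.norm(a-c),"seat from rim",(a+c)/2-.047*u)
# crest foot front corners
z=P[2]-.0124+.006
a,c=v(124,405,z),v(444,402,z);print("foot",np.linalg.norm(a-c),(a+c)/2-.04*u,np.degrees(np.arctan2(*(c-a)[1::-1]))+90)
E
```

```text
block [0.56075507 0.23885441 0.068     ]
screw mid [0.55031926 0.28769104 0.016     ] 101.64284896879012 0.08571754375438906
screw mid [0.5687077  0.19963178 0.016     ] 101.66284884996398 0.08555991743542912
screw mid [0.58699564 0.11163659 0.016     ] 101.66705189472884 0.08608051254536175
axis 101.76777896331441
bd [0.59128614 0.09452775 0.01      ] 0.1187684687947047
pl [0.58905582 0.10282771 0.016     ] 0.09927046518032617
seat from block [0.58001986 0.14582825 0.068     ] from plate end [0.57993039 0.14689274 0.016     ]
inner width 0.03457914081454048 seat from rim [0.58034815 0.1456025  0.0185    ]
outer width 0.04249008808036452 seat from rim [0.58019643 0.14556556 0.018     ]
foot 0.026759832695856415 [0.57991657 0.14539981 0.16341   ] 102.22747413765933
```

```bash
python3 -m pendant '[[[0,0.2,15],[0,0,0],1],[[0,0.2,45],[0,0,0],1],[[0,0.2,75],[0,0,0],1],[[0,0.2,98],[0,0,0],1],[[0,0.2,112],[0,0,0],1],[[0,0.2,120],[0,0,0],1],[[0,0.2,120],[0,0,0],1],[[0,0.2,120],[0,0,0],1]]'
python3 - <<'E'
from station import *
import cv2
o=get_obs();print(o["tcp_pos"],o["eef_rot"],o["ft_force"],o["finger_gap"],o["clock"])
p=get_image("wrist");s=get_image("scene")
cv2.imwrite("pics/w10.png",p["img"])
cv2.imwrite("pics/s10.png",cv2.resize(s["img"][100:240,300:500],None,fx=4,fy=4,interpolation=cv2.INTER_CUBIC))
E
```

```text
clock: 16.12
tcp_pos: [0.5814, 0.1468, 0.0514]
eef_rot: [179.9, 0.0, 101.7]
ft_force: [0.2, 0.3, -1.1]
finger_gap: 0.0112
[0.58141207 0.146849   0.05140608] [1.79889225e+02 3.79949607e-03 1.01682825e+02] [ 0.24141267  0.28102696 -1.14525114] 0.011249288397251565 16.125
```

View pics/w10.png

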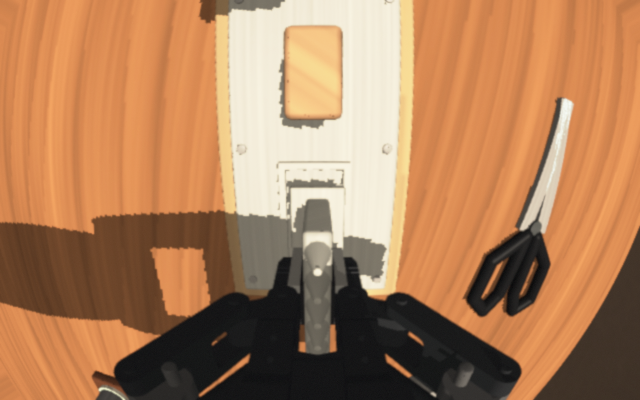

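View pics/s10.png

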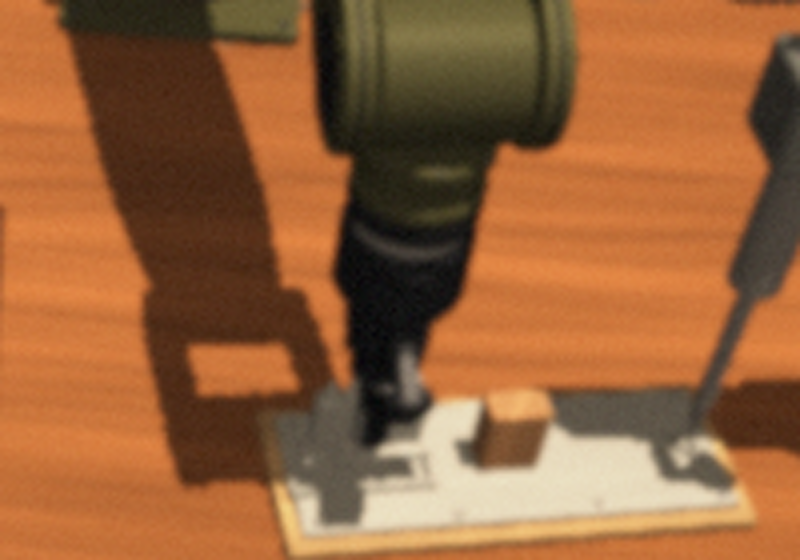

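```bash
python3 -m pendant '[[[0,0,4],[0,0,0],1],[[0,0,8],[0,0,0],1],[[0,0,8],[0,0,0],1],[[0,0,8],[0,0,0],1]]'
python3 - <<'E'
from station import *
import cv2
for i in range(6):
    o=get_obs();print(o["tcp_pos"],o["eef_rot"],o["ft_force"][2],o["clock"])
    p=get_image("wrist")
cv2.imwrite("pics/w11.png",cv2.resize(p["img"][130:290,240:400],None,fx=3.7,fy=3.7,interpolation=cv2.INTER_CUBIC))
cv2.imwrite("pics/w11f.png",p["img"])
E
```

```text
clock: 16.73
tcp_pos: [0.5805, 0.1467, 0.0422]
eef_rot: [-180.0, -0.0, 101.7]
ft_force: [-0.1, 0.6, -1.1]
finger_gap: 0.0115
[0.58053347 0.14671161 0.04222348] [-1.79988835e+02 -1.72559922e-03  1.01684473e+02] -1.1013031841216114 16.725
[0.58060823 0.14674689 0.04232705] [ 1.79999452e+02 -1.39402136e-04  1.01688707e+02] -0.983819553136118 16.775
[0.58067901 0.14672954 0.0424115 ] [1.79989433e+02 6.38684960e-04 1.01683351e+02] -1.4603591680775327 16.825
[0.58068255 0.14673541 0.04243579] [ 1.79988871e+02 -7.62591267e-04  1.01683861e+02] -0.7007264571316868 16.875
[0.58070152 0.1467367  0.04245861] [1.79986015e+02 4.36288053e-04 1.01684243e+02] -1.1147887015211648 16.925
[0.58067454 0.14674974 0.04244043] [1.79988578e+02 3.99807543e-04 1.01686954e+02] -1.6250798783015816 16.975
```

View pics/w11.png

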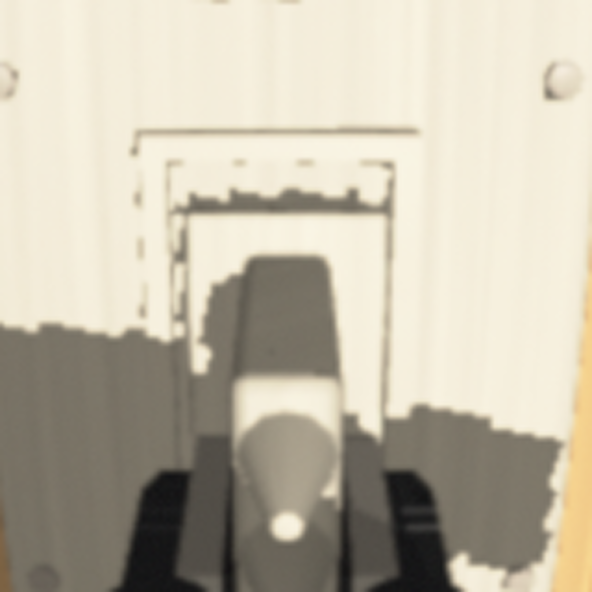

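```bash
python3 - <<'E'
from h import *
P=np.array([.58069,.14674,.04244]);E=[179.988,0,101.685]
v=lambda x,y,z:wz(P,E,(240+x/3.7,130+y/3.7),z)
th=np.radians(101.7);u=np.array([np.cos(th),np.sin(th),0])
a,c=v(168,163,.02),v(395,163,.02);print("inner",np.linalg.norm(a-c),(a+c)/2-.043*u)
a,c=v(136,131,.02),v(420,131,.02);print("outer",np.linalg.norm(a-c),(a+c)/2-.047*u)
a,c=v(136,131,.016),v(420,131,.016);print("outer16",np.linalg.norm(a-c),(a+c)/2-.047*u)
a,c=v(188,211,.036),v(387,212,.036);f=(a+c)/2-.04*u;print("foot",np.linalg.norm(a-c),f)
w=lambda p,z:wz(P,E,p,z)
b=np.mean([w(p,.068) for p in((285,26),(341,26),(342,118),(285,118))],0)
print("block",b,b-.095*u)
a,c=v(8,82,.017),v(563,80,.017);print("screw",np.linalg.norm(a-c),(a+c)/2)
E
```

```text
inner 0.0337024184925328 [0.58002176 0.14574938 0.02      ]
outer 0.04191839090053354 [0.57932839 0.14653832 0.02      ]
outer16 0.04293814011503703 [0.57948851 0.14564362 0.016     ]
foot 0.026993009606453584 [0.5808019  0.14622737 0.036     ]
block [0.55996273 0.2382645  0.068     ] [0.57922752 0.14523834 0.068     ]
screw 0.08367433857818768 [0.56939871 0.19999826 0.017     ]
```

```bash
python3 - <<'E'
import cv2
a=cv2.imread('pics/w11f.png');cv2.imwrite('pics/w11b.png',cv2.resize(a[0:160,220:420],None,fx=3.7,fy=3.7,interpolation=cv2.INTER_CUBIC))
E
```

```text
(no output)
```

View pics/w11b.png

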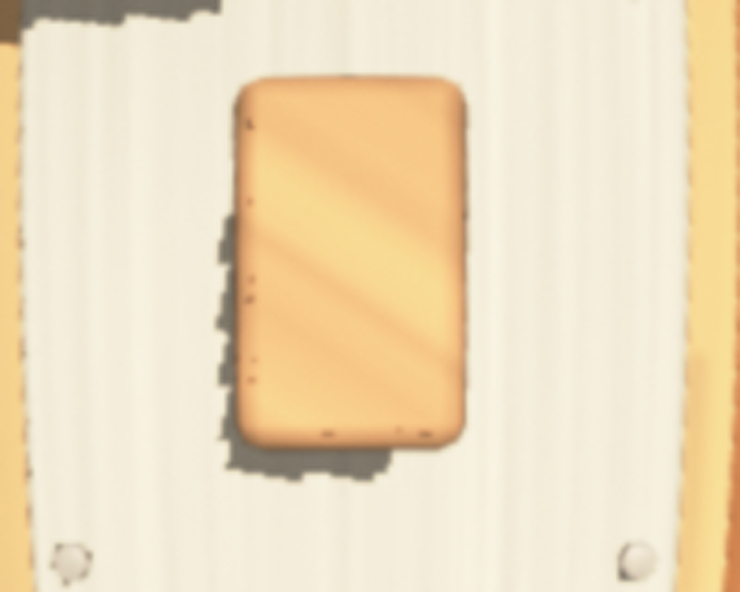

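```bash
python3 - <<'E'
from h import *
P=np.array([.58069,.14674,.04244]);E=[179.988,0,101.685]
th=np.radians(101.7);u=np.array([np.cos(th),np.sin(th),0]);
w=lambda p,z:wz(P,E,p,z)
c=[w(p,.068) for p in((283.8,20.5),(346,20.5),(345.6,121.4),(283.8,121.4))]
b=np.mean(c,0);print("size",np.linalg.norm(c[0]-c[1]),np.linalg.norm(c[1]-c[2]));s=b-.095*u
print("block",b,s)
a,d=w((239.5,152.2),.017),w((392.2,151.9),.017);print((a+d)/2,np.linalg.norm(a-d))
for q in([.58002,.14575],s[:2],[.5803,.1464]): mv((P[0],P[1],0,101.685),(q[0],q[1],0,101.7))
m=(a+d)/2; x=np.array([np.sin(th),-np.cos(th)]); print("lateral of screws vs tcp mm",1e3*(m[:2]-P[:2])@x)
E
```

```text
size 0.02284877758004734 0.038643027411508914
block [0.56042701 0.23884956 0.068     ] [0.5796918  0.14582339 0.068     ]
[0.5686708  0.19977611 0.017     ] 0.08525123923837513
shift mm [-0.8 -0.9 -0. ] turn z -0.02
shift mm [-0.7 -1.2 -0. ] turn z -0.02
shift mm [-0.3 -0.5 -0. ] turn z -0.02
lateral of screws vs tcp mm -1.0144263334191181
```

```bash
python3 -m pendant '[[[-0.7,-0.9,0],[0,0,0],1],[[-0.7,-0.9,0],[0,0,0],1],[[-0.7,-0.9,0],[0,0,0],1],[[-0.7,-0.9,0],[0,0,0],1]]'
python3 - <<'E'
from station import *
import cv2
q=get_image("top");s=get_image("scene");p=get_image("wrist")
o=get_obs();print(o["tcp_pos"],o["eef_rot"],o["ft_force"],o["finger_gap"],o["clock"])
cv2.imwrite("pics/t12.png",q["img"]);cv2.imwrite("pics/s12.png",s["img"])
cv2.imwrite("pics/s12z.png",cv2.resize(s["img"][160:240,340:500],None,fx=5,fy=5,interpolation=cv2.INTER_CUBIC))
cv2.imwrite("pics/w12.png",cv2.resize(p["img"][130:290,240:400],None,fx=3.7,fy=3.7,interpolation=cv2.INTER_CUBIC))
E
```

```text
clock: 17.52
tcp_pos: [0.5798, 0.1459, 0.0423]
eef_rot: [-180.0, -0.0, 101.7]
ft_force: [-0.1, 0.0, -0.7]
finger_gap: 0.0112
[0.57986443 0.1458842  0.04233692] [ 1.79997872e+02 -5.38749531e-04  1.01687852e+02] [ 0.22516779 -0.20139357 -0.19274415] 0.011780743346393343 17.675
```

View pics/s12.png

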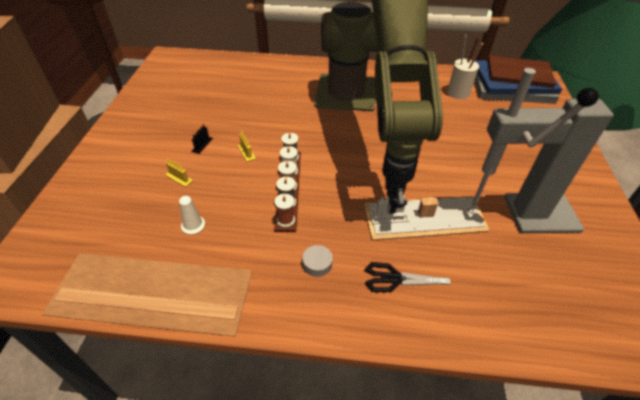

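View pics/s12z.png

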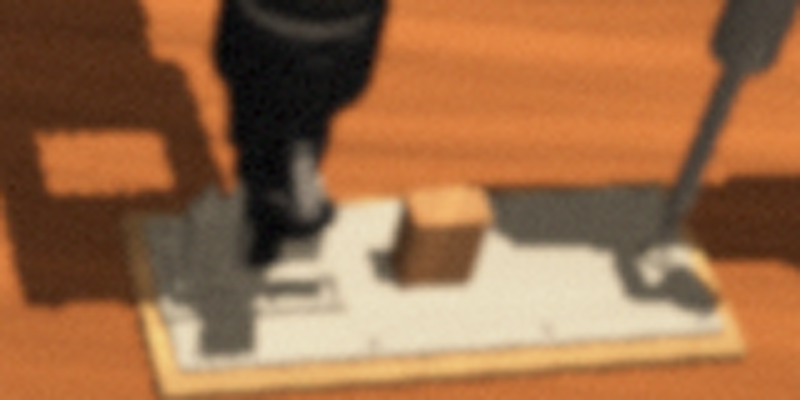

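View pics/t12.png

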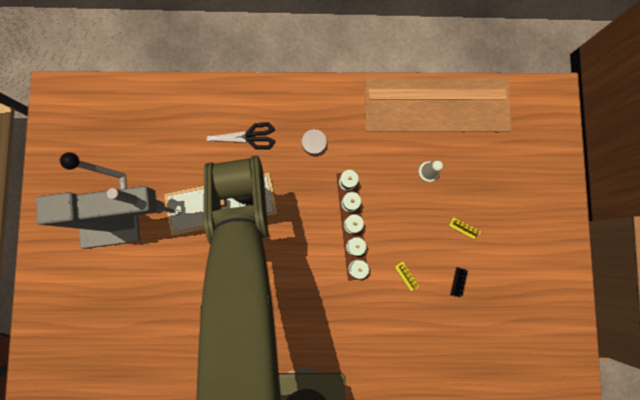

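View pics/w12.png

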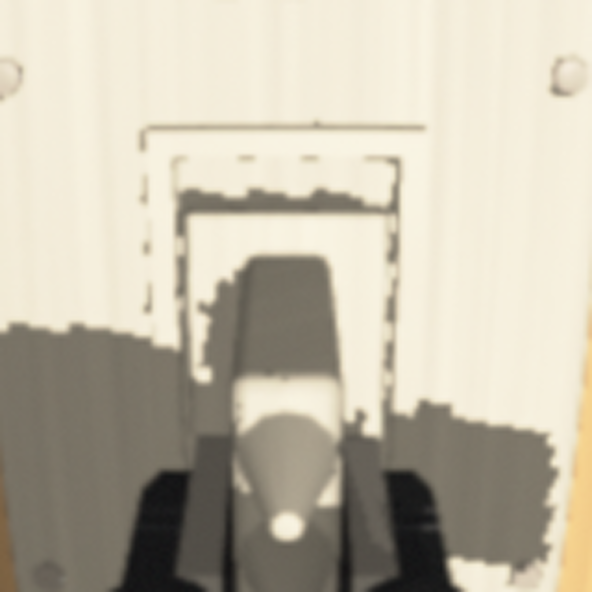

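```bash
python3 -c "
from station import ticket
print(ticket.sign_off())"
```

```text
the job is handed in; nothing more can be done
None
```

I slid the board by its block until the ring was under the punch, then released it. After that I carried the silver crest over the rack, and it is now held upright above the seat. I handed the job in at about 17.7 s of the 61 s allowed.

- **Mark under punch:** the wrist camera put the ring about 0.5 mm from the tip just before I let go, and I nudged the board by that amount. Later views of the block agree to about 0.5 mm.
- **Disagreements:** the scene and top cameras differed from the wrist camera by 2–3 mm. The scene camera's last reading of the punch tip was worse, about 1 cm off, so I relied on the wrist view.
- **Crest over seat:** the underside is at about 30 mm above the table, 10 mm above the rim. The side gaps to the rim look equal to within about 0.5 mm, and the crest is aligned to the board within about 0.5°. Wrist force showed only the crest's weight, with no sign of contact with the board.
- **Other objects:** press, rack, spool, tin, shears and the black and yellow look-alikes sit where they were in the first pictures. While lifting off the block, the wrist camera came within roughly a centimetre of the press head. The force stayed near zero, so I saw no sign of contact.

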